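# Puff of air for the stone

## Robot

A 7-joint arm with a two-finger parallel gripper is mounted at the origin on the work surface. World frame = base frame: x ahead of the robot, y to its left, z up, the work surface at z = 0. Lengths are in m, angles in degrees, forces in N, time in s.
With the tool pointing down it reaches from about 0.425 to 0.875 m from the base axis. Payload 4.7 kg.
Tool frame: the origin (TCP) lies midway between the tips of the shut fingers; the grasp point (between the pads) lies 19 mm behind it; z points along the fingers, y is the line along which they close (so a half turn about z gives the same grasp; the last joint's range is limited). The gripper opens to 87 mm and grips with 3 to 60 N. Pads are 19 mm wide; open, the fingers measure 117 mm over their backs; the gripper's body (75 mm by 190 mm) begins 51 mm behind the grasp point.
Start: joints at [-74.88, 18.392, -4.016, 83.108, 1.295, 78.541, -3.26], TCP at [0.161, 0.63, 0.201] pointing down, gripper open.
Joint ranges: [-163.93, 163.93], [-17.29, 119.83], [-79.2, 71.16], [3.27, 140.29], [-89.18, 269.18], [5.43, 117.66], [-154.24, 154.24]. Speed limits (degrees/s): [147.25, 147.25, 180, 180, 180, 180, 180].

## Interface

Orientations are given as [roll, pitch, yaw] about the fixed x, y, z axes, in that order (R = Rz(yaw) Ry(pitch) Rx(roll)).
In Python, from cell import read_state, grab_frame, manip gives the robot as it stands. The module is installed in compiled form; this text tells all that it offers.
- The arm moves only by the tool servo_tool, never from a script. Its argument "plan" is a list of rows, each an object with "fingers": the opening, from -1 (shut) to 1 (fully open), so that 0 is half open; "delta_pos": the shift along the tool's x, y, z in m, a list of three; "yaw": the turn about the tool's z in degrees. A call has 1 to 12 rows; each row is the pose to reach, as a shift and turn from the pose commanded when the call began, along the tool's axes at that moment; what a row does not reach only later rows make up. A row lasts 1/12 s, in which the tool goes at most 41.7 mm and 7.16 degrees, less where a joint would pass 70% of its speed; a pose out of reach is approached as far as the arm can. A call with a gripper value outside its range is refused whole. The fingers move at their own pace and stop on an object; "grip_force" is the grip in N (left out, the last holds). Time passes only in rows, so rows that repeat a pose let the fingers close. It gives the time, the measured TCP pose, the force, the opening and the grip force at its end, in the units of the state.
- read_state(): the state, without advancing time (a new reading comes with each control period).
- grab_frame(name): name is "scene" or "top" or "wrist"; returns a dict with "pixels" (420x560x3 uint8, red, green, blue), "z_map" (420x560 float32, m along the optical axis (not along the pixel's ray), 0 where there is no reading), "K" (3x3 intrinsics, pixels), "R" (3x3) and "t" (3): a world point X has camera coordinates R X + t. Camera axes: x right, y down, z forward; pixel columns grow to the right and rows downward; lengths in m; the calibration is good to about 2 mm. A picture is of the moment at which its call begins.
- manip.hand_in(): hands the job in; it is judged then, once.
The state is a dict: "clock": time; "joint_positions": joint angles; "joint_vel": joint speeds; "tau": joint torques, N m; "position": TCP position; "ee_rot": TCP orientation; "force": force on the tool from outside, world axes, zero at the start; "wrist_torque": the same for the moment, N m; "opening": finger opening in m; "finger_force": force on a finger pad.
Only numpy, scipy, OpenCV 4.12 (cv2) and the standard library are available. Lean on these libraries where they do the work, as an engineer would, in place of code of your own. Each camera call takes 0.05 s, during which the arm holds its last target. There are 200 camera calls.

## Task

Dust off the yellow stone: press the red nozzle cap of the air-duster can all the way down, keep it down for about half a second, then let it spring fully back up and move clear. Do not press the grey cap of the lens-cleaner can, and leave the stone dish where it stands.

Things in the scene. Friction and masses are not known exactly. Their poses are not given: they have to be found in the camera images.
- duster_cap_top (a point): Centre of the flat round top of the red nozzle cap (36 mm across) on the air-duster can: white with a green band, 66 mm across, upright, fixed to the desk in a grey 100 mm square holder. Unpressed, this top is 200 mm above the desk, the can's highest point. x axis: where the thin red straw points (its end 50 mm from the cap's axis, 13 mm below the top), towards the dish; z up.
- duster_cap (a joint): How far the red cap is pressed straight down, in m: 0 is up, 0.008 is all the way down on its stop. A spring pushes it back up: it starts to move at about 1 N and is fully down at about 5 N.
- cleaner_cap (a joint): The same reading for the grey nozzle cap of the lens-cleaner can, the wrong one: a blue can with a white band, of the same shape, size and height, with the same spring, fixed to the desk on the robot's other side, its axis 180 mm or more from the duster's.
- dish: Shallow loose black stone dish, 74 mm across and 13 mm tall, holding a yellow cut stone (top 17 mm above the desk). Stands on the desk 115 to 140 mm from the air-duster can's axis, in front of its straw. Origin at the centre of the underside, z up.

How it is judged:
By the outcome, as a careful person would: the job done as asked, in the order asked, and still so for the second after the job is handed in, with the robot touching nothing.
It also fails if it takes over 24 s, if anything falls off the work surface, if the arm or the gripper's body presses on something with over 40 N, if the wrist force passes 120 N, or if a joint passes its speed limit or range.

## Working session

There is one attempt and no reset: what is moved stays moved. The work goes in short steps, Python scripts to look and compute and a tool call to move; the robot and the scene stay as the last step left them, time stands still between calls to the robot, and variables do not carry over. Pictures are saved under pics/ and viewed, at most 10 in all, crops included, and the job is handed in when it is done.

Besides the shell and the picture viewer there is one more tool, called after "Request:" as name(argument=value, ...) on one line, values as JSON. servo_tool: Moves the arm, as the interface text tells. Its arguments: {"type":"object","properties":{"plan":{"type":"array","items":{"type":"object","properties":{"fingers":{"type":"number"},"delta_pos":{"type":"array","items":{"type":"number"}},"yaw":{"type":"number"}}}},"grip_force":{"type":"number"}},"required":["plan"]}

```bash
mkdir -p pics
cat > h.py <<'E'
import numpy as np, cv2
from cell import read_state, grab_frame, manip
def world(f):
    z=f["z_map"].astype(float); v,u=np.indices(z.shape)
    c=np.stack([u,v,np.ones_like(z)],-1)@np.linalg.inv(f["K"]).T*z[...,None]
    return (c-f["t"])@f["R"], z>0
def save(f,n): cv2.imwrite(f"pics/{n}.png",f["pixels"][...,::-1])
E
python3 - <<'E'
from h import *
print(read_state())
for n in("top","scene"):
    f=grab_frame(n); save(f,n+"0"); np.savez(n+".npz",**f)
    W,ok=world(f); h=cv2.cvtColor(f["pixels"],cv2.COLOR_RGB2HSV)
    red=((h[...,0]<8)|(h[...,0]>172))&(h[...,1]>120)&(h[...,2]>60)&ok
    for nm,m in(("red",red),("redtop",red&(abs(W[...,2]-.2)<.005)),("z200",ok&(abs(W[...,2]-.2)<.005)),("yel",(abs(h[...,0]-27)<7)&(h[...,1]>120)&ok)):
        k,l,s,c=cv2.connectedComponentsWithStats(m.astype(np.uint8))
        for i in range(1,k):
            if s[i,4]>15: P=W[l==i]; print(n,nm,s[i],P.mean(0).round(4),P.min(0).round(3),P.max(0).round(3))
E
```

```text
{'clock': 0.0, 'joint_positions': array([-74.88026623,  18.43826383,  -4.01622896,  83.17432633,
         1.29551231,  78.54215376,  -3.26110698]), 'joint_vel': array([-0.03081592, -0.11588617,  0.03963263,  0.09920247,  0.10028553,
       -0.00858853,  0.07069392]), 'tau': array([ 5.95239356e-06, -4.91291428e+01, -4.04381733e-01, -3.12527275e+01,
       -6.40174979e-02,  4.36315709e-02,  1.88420381e-04]), 'position': array([0.16057948, 0.62923384, 0.19987573]), 'ee_rot': array([-1.79890533e+02,  6.10475835e-03,  1.65689666e+02]), 'force': array([0.42564153, 0.4840922 , 0.38464369]), 'wrist_torque': array([-0.01584279,  0.04767141, -0.03261777]), 'finger_force': 0.0, 'opening': 0.08680213984367302}
top red [412  84   7   6  32] [ 0.9178 -0.3431  0.015 ] [ 0.911 -0.349  0.003] [ 0.929 -0.338  0.02 ]
top red [452 109   7   6  32] [ 0.8559 -0.4432  0.0152] [ 0.847 -0.451  0.001] [ 0.863 -0.437  0.019]
top red [401 224  21  35 348] [ 0.5173 -0.2676  0.1927] [ 0.495 -0.327 -0.003] [ 0.566 -0.251  0.204]
top redtop [403 241  19  18 261] [ 0.5116 -0.2678  0.1997] [ 0.495 -0.286  0.195] [ 0.
[... 648 characters left out ...]
39  11  72  11 209] [-0.3851 -0.2301  0.2001] [-0.405 -0.367  0.195] [-0.366 -0.093  0.205]
scene z200 [356  24  28   6  81] [-0.351   0.1206  0.2001] [-0.365  0.074  0.195] [-0.338  0.168  0.205]
scene z200 [ 6 36  7  5 21] [ 0.0242 -1.0162  0.2001] [ 0.015 -1.026  0.195] [ 0.03  -1.007  0.205]
scene z200 [296  61  52  18 178] [0.0417 0.0073 0.1994] [-0.034 -0.071  0.195] [0.077 0.07  0.205]
scene z200 [159 147  17  10 139] [ 0.5174 -0.2679  0.1981] [ 0.498 -0.287  0.195] [ 0.534 -0.251  0.201]
scene z200 [401 199  20  14 216] [0.5879 0.2392 0.1988] [0.568 0.222 0.195] [0.603 0.257 0.201]
scene yel [161 255   5   4  16] [ 0.652  -0.2525  0.0135] [ 0.646 -0.257  0.002] [ 0.656 -0.249  0.016]
```

View pics/top0.png

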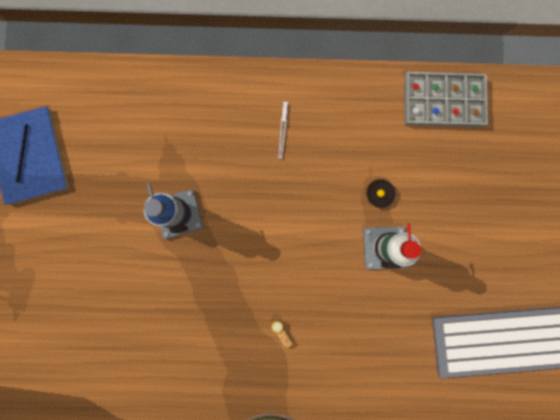

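View pics/scene0.png

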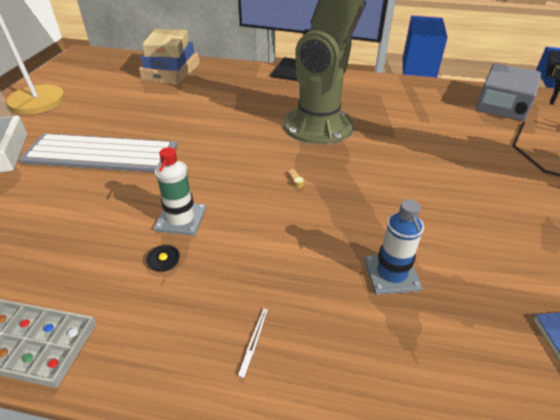

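The top view shows the duster's red cap at about pixel (411,249). Its straw points up-image, towards the dish at (381,193). The grey-capped can is at (160,208). The cap top measures about (0.514, -0.268, 0.200), which matches the given 200 mm height. I'll shut the fingers, rise, and cross well above the cans.

Request:
servo_tool(plan=[{"fingers":-1,"delta_pos":[0,0,-0.04]},{"fingers":-1,"delta_pos":[0,0,-0.08]},{"fingers":-1,"delta_pos":[0,0,-0.12]},{"fingers":-1,"delta_pos":[0,0,-0.15]},{"fingers":-1,"delta_pos":[0,0,-0.15]},{"fingers":-1,"delta_pos":[-0.31,-0.16,-0.15]},{"fingers":-1,"delta_pos":[-0.31,-0.16,-0.15]},{"fingers":-1,"delta_pos":[-0.31,-0.16,-0.15]},{"fingers":-1,"delta_pos":[-0.31,-0.16,-0.15]},{"fingers":-1,"delta_pos":[-0.31,-0.16,-0.15]},{"fingers":-1,"delta_pos":[-0.31,-0.16,-0.15]},{"fingers":-1,"delta_pos":[-0.31,-0.16,-0.15]}], grip_force=20)

```text
schema error: expected keys fingers, delta_pos, yaw
```

Request:
servo_tool(plan=[{"fingers":-1,"delta_pos":[0,0,-0.04],"yaw":0},{"fingers":-1,"delta_pos":[0,0,-0.08],"yaw":0},{"fingers":-1,"delta_pos":[0,0,-0.12],"yaw":0},{"fingers":-1,"delta_pos":[0,0,-0.15],"yaw":0},{"fingers":-1,"delta_pos":[0,0,-0.15],"yaw":0},{"fingers":-1,"delta_pos":[-0.31,-0.16,-0.15],"yaw":0},{"fingers":-1,"delta_pos":[-0.31,-0.16,-0.15],"yaw":0},{"fingers":-1,"delta_pos":[-0.31,-0.16,-0.15],"yaw":0},{"fingers":-1,"delta_pos":[-0.31,-0.16,-0.15],"yaw":0},{"fingers":-1,"delta_pos":[-0.31,-0.16,-0.15],"yaw":0},{"fingers":-1,"delta_pos":[-0.31,-0.16,-0.15],"yaw":0},{"fingers":-1,"delta_pos":[-0.31,-0.16,-0.15],"yaw":0}], grip_force=20)

```text
clock: 1.1
position: [0.3799, 0.4343, 0.3506]
ee_rot: [-180.0, -0.0, 165.7]
force: [0.8, 0.6, 0.7]
opening: 0.015
finger_force: 0.0
```

Request:
servo_tool(plan=[{"fingers":-1,"delta_pos":[-0.27,-0.57,0],"yaw":0},{"fingers":-1,"delta_pos":[-0.27,-0.57,0],"yaw":0},{"fingers":-1,"delta_pos":[-0.27,-0.57,0],"yaw":0},{"fingers":-1,"delta_pos":[-0.27,-0.57,0],"yaw":0},{"fingers":-1,"delta_pos":[-0.27,-0.57,0],"yaw":0},{"fingers":-1,"delta_pos":[-0.27,-0.57,0],"yaw":0},{"fingers":-1,"delta_pos":[-0.27,-0.57,0],"yaw":0},{"fingers":-1,"delta_pos":[-0.27,-0.57,0],"yaw":0},{"fingers":-1,"delta_pos":[-0.27,-0.57,0],"yaw":0},{"fingers":-1,"delta_pos":[-0.27,-0.57,0],"yaw":0},{"fingers":-1,"delta_pos":[-0.27,-0.57,0],"yaw":0},{"fingers":-1,"delta_pos":[-0.27,-0.57,0],"yaw":0}])

```text
clock: 2.1
position: [0.4741, -0.0567, 0.3507]
ee_rot: [180.0, -0.0, 165.7]
force: [1.1, 0.3, -0.3]
opening: 0.0009
finger_force: 0.0
```

Request:
servo_tool(plan=[{"fingers":-1,"delta_pos":[-0.084,-0.183,0.05],"yaw":0},{"fingers":-1,"delta_pos":[-0.084,-0.183,0.05],"yaw":0},{"fingers":-1,"delta_pos":[-0.084,-0.183,0.05],"yaw":0},{"fingers":-1,"delta_pos":[-0.084,-0.183,0.05],"yaw":0},{"fingers":-1,"delta_pos":[-0.084,-0.183,0.05],"yaw":0},{"fingers":-1,"delta_pos":[-0.084,-0.183,0.05],"yaw":0},{"fingers":-1,"delta_pos":[-0.084,-0.183,0.05],"yaw":0},{"fingers":-1,"delta_pos":[-0.084,-0.183,0.05],"yaw":0}])

```text
clock: 2.77
position: [0.5106, -0.252, 0.3004]
ee_rot: [180.0, -0.1, 165.7]
force: [-1.0, 0.8, 0.4]
opening: 0.0003
finger_force: 0.0
```

Run:
```python
from h import *
f=grab_frame("wrist"); save(f,"w1"); s=read_state(); print(s["position"],s["ee_rot"],s["force"],s["joint_positions"])
W,ok=world(f); h=cv2.cvtColor(f["pixels"],cv2.COLOR_RGB2HSV)
m=((h[...,0]<8)|(h[...,0]>172))&(h[...,1]>120)&ok&(abs(W[...,2]-.2)<.004)
P=W[m]; print(m.sum(),P.mean(0),P.min(0),P.max(0),(P.min(0)+P.max(0))/2)
c=np.argwhere(m); print(c.min(0),c.max(0))
if m.sum(): print(cv2.minEnclosingCircle(P[:,:2].astype(np.float32)))
```

```text
[ 0.51099864 -0.25120225  0.30087194] [ 1.79941451e+02 -1.60452581e-02  1.65793939e+02] [0.29421395 0.25419606 0.71591344] [-20.70159561   8.44929768  50.14897607  87.06457972  -6.53539943
  87.54478508 105.21808931]
1160 [ 0.51208244 -0.26803018  0.20060535] [ 0.49501869 -0.2858196   0.19622814] [ 0.52986647 -0.25077251  0.20316487] [ 0.51244258 -0.26829606  0.1996965 ]
[193 249] [231 287]
((0.5124537944793701, -0.26854825019836426), 0.01806209236383438)
```

View pics/w1.png

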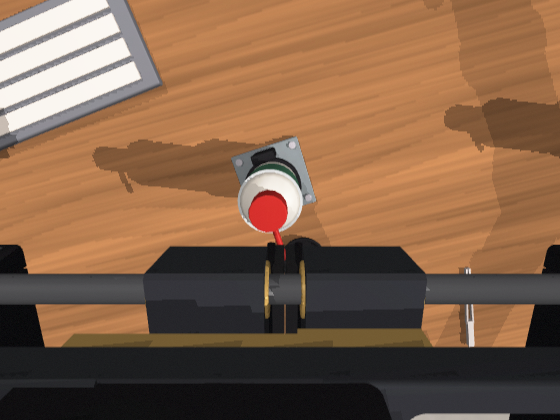

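The wrist view shows the red cap whole, centred near pixel (268,212). Its centre is (0.5124, -0.2683) with an 18 mm radius, which agrees with the top camera. I'll centre over it and come down to just above the cap.

Request:
servo_tool(plan=[{"fingers":-1,"delta_pos":[-0.0055,-0.0165,0],"yaw":0},{"fingers":-1,"delta_pos":[-0.0055,-0.0165,0.02],"yaw":0},{"fingers":-1,"delta_pos":[-0.0055,-0.0165,0.045],"yaw":0},{"fingers":-1,"delta_pos":[-0.0055,-0.0165,0.065],"yaw":0},{"fingers":-1,"delta_pos":[-0.0055,-0.0165,0.08],"yaw":0},{"fingers":-1,"delta_pos":[-0.0055,-0.0165,0.09],"yaw":0},{"fingers":-1,"delta_pos":[-0.0055,-0.0165,0.09],"yaw":0},{"fingers":-1,"delta_pos":[-0.0055,-0.0165,0.09],"yaw":0},{"fingers":-1,"delta_pos":[-0.0055,-0.0165,0.09],"yaw":0}])

```text
clock: 3.57
position: [0.5128, -0.2697, 0.2123]
ee_rot: [180.0, 0.1, 165.8]
force: [0.3, -0.6, -0.0]
opening: 0.0004
finger_force: 0.0
```

Run:
```python
from h import *
s=read_state(); print(s["position"],s["ee_rot"],s["force"],s["joint_positions"])
```

```text
[ 0.51280333 -0.26974805  0.21234571] [1.79980493e+02 1.27619590e-01 1.65756175e+02] [ 0.2505723  -0.64376305 -0.01699376] [-18.23222259  12.16469652  50.3004667   94.23093201  -9.59942003
  77.97705909 109.18219933]
```

Request:
servo_tool(plan=[{"fingers":-1,"delta_pos":[0,0,0.006],"yaw":0},{"fingers":-1,"delta_pos":[0,0,0.011],"yaw":0},{"fingers":-1,"delta_pos":[0,0,0.014],"yaw":0},{"fingers":-1,"delta_pos":[0,0,0.016],"yaw":0}])

```text
clock: 3.9
position: [0.5117, -0.2699, 0.1944]
ee_rot: [180.0, -0.0, 165.7]
force: [0.5, 0.5, 0.4]
opening: 0.0004
finger_force: 0.0
```

Request:
servo_tool(plan=[{"fingers":-1,"delta_pos":[0,0,0.002],"yaw":0}])

```text
clock: 3.98
position: [0.5118, -0.27, 0.1926]
ee_rot: [180.0, -0.0, 165.7]
force: [0.3, -0.5, 0.1]
opening: 0.0006
finger_force: 0.0
```

Run:
```python
from h import *
f=grab_frame("wrist")
for n in ("scene",):
    g=grab_frame(n); cv2.imwrite("pics/s2.png",cv2.resize(g["pixels"][90:260,80:300,::-1],None,fx=3,fy=3,interpolation=cv2.INTER_CUBIC))
s=read_state(); print(s["position"],s["force"])
```

```text
[ 0.51169229 -0.26995973  0.19255147] [ 0.2322104   0.88317796 -0.79947035]
```

View pics/s2.png

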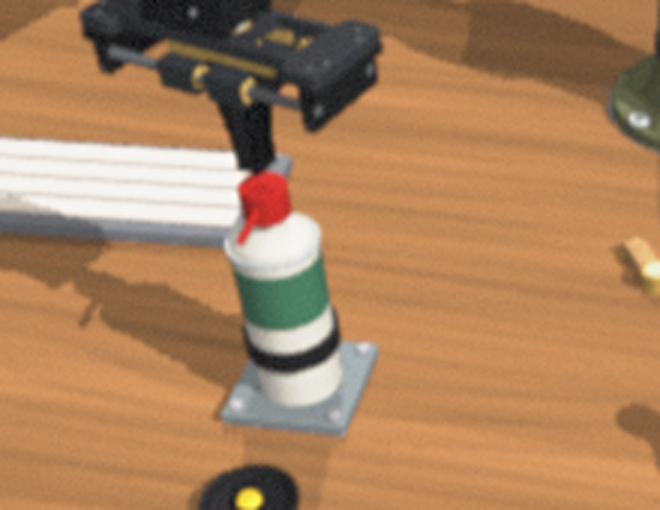

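The scene crop shows the fingertip meeting the cap's rear edge at about crop (256,168), while the cap top is centred near (264,183). There is no contact force, so I'll measure where the tips really are relative to the cap.

Run:
```python
from h import *
s=read_state(); p=s["position"]
for n in("scene","top","wrist"):
    f=grab_frame(n); W,ok=world(f); q=f["R"]@p+f["t"]; q=f["K"]@q; print(n,"TCP px",(q[:2]/q[2]).round(1), "crop",((q[:2]/q[2])-[80,90])*3)
    c=np.array([.5124,-.2683,.2]); q=f["K"]@(f["R"]@c+f["t"]); print(" cap px",(q[:2]/q[2]).round(1))
    h=cv2.cvtColor(f["pixels"],cv2.COLOR_RGB2HSV)
    near=ok&(np.hypot(W[...,0]-.5124,W[...,1]+.2683)<.05)
    dark=near&(h[...,2]<70)&(W[...,2]>.17)&(W[...,2]<.25)
    red=near&((h[...,0]<8)|(h[...,0]>172))&(h[...,1]>120)&(W[...,2]>.185)
    for nm,m in(("dark",dark),("red",red)):
        if m.sum():
            P=W[m]; o=P[np.argsort(P[:,2])]; print(nm,m.sum(),"low",o[:6].round(4).tolist(),"mean",P.mean(0).round(4),"min",P.min(0).round(4),"max",P.max(0).round(4), "top z p95",np.percentile(P[:,2],95).round(4))
    if n=="wrist": save(f,"w3")
    if n=="scene": print(f["z_map"][140:160,166].round(3), f["pixels"][140:160,166].tolist())
```

```text
scene TCP px [167.3 152. ] crop [261.9324844  186.02400487]
 cap px [167.3 149.4]
dark 171 low [[0.5163, -0.2625, 0.2144], [0.5097, -0.2606, 0.2155], [0.5213, -0.2758, 0.2158], [0.5148, -0.2629, 0.216], [0.5229, -0.2639, 0.216], [0.5148, -0.2606, 0.2163]] mean [ 0.5203 -0.2665  0.2331] min [ 0.5073 -0.2796  0.2144] max [ 0.528  -0.2572  0.25  ] top z p95 0.2485
red 214 low [[0.5122, -0.2511, 0.1853], [0.5326, -0.2745, 0.1854], [0.5323, -0.2723, 0.1855], [0.5596, -0.2629, 0.1855], [0.5602, -0.2648, 0.1857], [0.5169, -0.2514, 0.1858]] mean [ 0.5249 -0.2645  0.1948] min [ 0.5018 -0.2814  0.1853] max [ 0.5602 -0.2511  0.2157] top z p95 0.1998
[0.883 0.885 0.885 0.885 0.886 0.887 0.89  0.89  0.915 0.911 0.911 0.906
 0.901 0.9   0.897 0.895 0.895 0.899 0.9   0.904] [[10, 9, 19], [26, 25, 24], [26, 27, 32], [26, 28, 26], [29, 27, 30], [38, 31, 39], [57, 37, 38], [115, 41, 43], [173, 45, 45], [214, 54, 50], [217, 56, 50], [206, 51, 46], [198, 51, 45], [200, 47, 41], [207, 55, 50], [203, 50, 44], [195, 43, 41], [183, 46, 41], [182, 44, 38], [188, 50, 46]]
top TCP px [411.7 249.4] crop [995.06
[... 265 characters left out ...]
 0.1856] max [ 0.5618 -0.2193  0.325 ] top z p95 0.2873
wrist TCP px [284.5 246.2] crop [613.59817425 468.68820491]
 cap px [287.6 251.3]
dark 822 low [[0.4991, -0.2741, 0.2167], [0.4991, -0.2735, 0.217], [0.5014, -0.2714, 0.217], [0.5024, -0.2603, 0.2171], [0.5023, -0.2608, 0.2171], [0.4987, -0.275, 0.2172]] mean [ 0.5015 -0.2674  0.2339] min [ 0.4979 -0.2754  0.2167] max [ 0.5062 -0.2588  0.2498] top z p95 0.2474
red 1367 low [[0.502, -0.2551, 0.1851], [0.5001, -0.2808, 0.1851], [0.496, -0.2631, 0.1851], [0.4955, -0.2674, 0.1852], [0.4972, -0.2762, 0.1852], [0.4976, -0.2591, 0.1853]] mean [ 0.501  -0.2656  0.2022] min [ 0.4729 -0.2841  0.1851] max [ 0.5128 -0.2511  0.2984] top z p95 0.2245
```

View pics/w3.png

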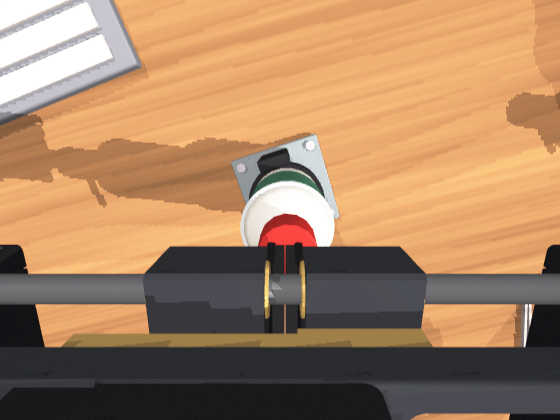

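The depth data puts the actual fingertips at z ≈ 0.215, about 22 mm above the reported TCP and roughly 15 mm above the cap. They are well centred on it. I'll keep going down and use the force reading to find contact.

Request:
servo_tool(plan=[{"fingers":-1,"delta_pos":[0,0,0.006],"yaw":0},{"fingers":-1,"delta_pos":[0,0,0.011],"yaw":0},{"fingers":-1,"delta_pos":[0,0,0.015],"yaw":0},{"fingers":-1,"delta_pos":[0,0,0.017],"yaw":0},{"fingers":-1,"delta_pos":[0,0,0.017],"yaw":0}])

```text
clock: 4.65
position: [0.5118, -0.2699, 0.1756]
ee_rot: [180.0, -0.0, 165.7]
force: [-1.2, 0.3, 3.1]
opening: 0.0006
finger_force: 1.3
```

Request:
servo_tool(plan=[{"fingers":-1,"delta_pos":[0,0,0.004],"yaw":0},{"fingers":-1,"delta_pos":[0,0,0.007],"yaw":0}])

```text
clock: 4.82
position: [0.5122, -0.2702, 0.1703]
ee_rot: [180.0, 0.0, 165.7]
force: [-7.4, 4.3, 29.3]
opening: 0.0003
finger_force: 15.0
```

The cap is on its stop, since the force jumped to 29 N. I'll hold it there for about half a second and then release straight up.

Request:
servo_tool(plan=[{"fingers":-1,"delta_pos":[0,0,-0.0005],"yaw":0},{"fingers":-1,"delta_pos":[0,0,-0.0005],"yaw":0},{"fingers":-1,"delta_pos":[0,0,-0.0005],"yaw":0},{"fingers":-1,"delta_pos":[0,0,-0.0005],"yaw":0},{"fingers":-1,"delta_pos":[0,0,-0.0005],"yaw":0}])

```text
clock: 5.23
position: [0.5121, -0.2701, 0.1708]
ee_rot: [180.0, 0.0, 165.7]
force: [-2.5, 1.2, 10.0]
opening: 0.0003
finger_force: 5.0
```

Request:
servo_tool(plan=[{"fingers":-1,"delta_pos":[0,0,-0.02],"yaw":0},{"fingers":-1,"delta_pos":[0,0,-0.05],"yaw":0},{"fingers":-1,"delta_pos":[0,0,-0.09],"yaw":0},{"fingers":-1,"delta_pos":[0,0,-0.12],"yaw":0},{"fingers":-1,"delta_pos":[0,0,-0.14],"yaw":0},{"fingers":-1,"delta_pos":[0,0,-0.14],"yaw":0},{"fingers":-1,"delta_pos":[0,0,-0.14],"yaw":0},{"fingers":-1,"delta_pos":[0,0,-0.14],"yaw":0}])

```text
clock: 5.9
position: [0.5115, -0.2697, 0.3082]
ee_rot: [180.0, -0.1, 165.7]
force: [-0.5, -0.6, -0.7]
opening: -0.0
finger_force: 0.0
```

Run:
```python
from h import *
s=read_state(); print(s["position"],s["force"],np.abs(s["joint_vel"]).max())
for n in("scene","wrist"):
    f=grab_frame(n); save(f,n+"9"); W,ok=world(f); h=cv2.cvtColor(f["pixels"],cv2.COLOR_RGB2HSV)
    m=((h[...,0]<8)|(h[...,0]>172))&(h[...,1]>120)&ok&(np.hypot(W[...,0]-.5124,W[...,1]+.2683)<.012)&(W[...,2]>.17)
    print(n,m.sum(),np.percentile(W[m][:,2],[10,50,90]) if m.sum() else "")
    y=(abs(h[...,0]-27)<7)&(h[...,1]>120)&ok&(abs(W[...,0]-.65)<.03); print("stone",W[y].mean(0))
```

```text
[ 0.51150732 -0.26973444  0.30816304] [-0.50611356 -0.64893995 -0.67992331] 0.9420493525615506
scene 56 [0.19782798 0.19885273 0.19969964]
stone [ 0.65252913 -0.25260583  0.01376389]
wrist 515 [0.1999184  0.20078605 0.20165177]
stone [nan nan nan]<stdin>:7: RuntimeWarning: Mean of empty slice.
  ret = um.true_divide(
```

View pics/scene9.png

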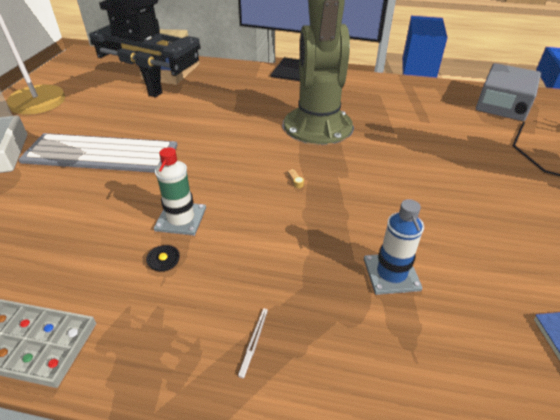

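The red cap at (168,155) is back at full height (0.200 m), the dish at (163,258) hasn't moved, and the gripper is well clear. I'm handing in.

```bash
python3 -c "
from cell import manip
print(manip.hand_in())"
```

```text
the job is handed in; nothing more can be done
None
```

I pressed the red duster cap onto its stop, held it there about half a second, and let it spring fully back up; the grey cap and the dish were not touched, and the job is handed in at about 6 s.

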